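# Bring the ball-lid jar to the front of the laundry carousel

### The arm

A 6-joint arm with a two-finger parallel gripper is mounted at the origin on the work surface. World frame = base frame: x ahead of the robot, y to its left, z up, the work surface at z = 0. Lengths are in m, angles in degrees, forces in N, time in s.
With the tool pointing down it reaches from about 0.4 to 0.825 m from the base axis. Payload 7 kg.
Tool frame: the origin (TCP) lies between the finger pads, 19 mm behind the fingertips; this is the grasp point; z points along the fingers, y is the line along which they close (so a half turn about z gives the same grasp; the last joint's range is limited). The gripper opens to 88 mm and grips with 3 to 60 N. Pads are 19 mm wide; open, the fingers measure 130 mm over their backs; the gripper's body (78 mm by 193 mm) begins 47 mm behind the grasp point.
Start: joints at [-55.8, 20.546, 0.682, 0, -70.136, -16.507], TCP at [0.205, -0.643, 0.245] pointing down, gripper open.
Joint ranges: [-176.03, 176.03], [-82.01, 121.73], [-58.28, 71.71], [-173.87, 95.51], [-174.79, -0.11], [-173.66, 173.66]. Speed limits (degrees/s): [136.94, 136.94, 172.46, 180, 180, 180].

### API

Orientations are given as [roll, pitch, yaw] about the fixed x, y, z axes, in that order (R = Rz(yaw) Ry(pitch) Rx(roll)).
In Python, from plant import r gives the robot as it stands. The module is installed in compiled form; this text tells all that it offers.
- The arm moves only by the tool play_rows, never from a script. Its argument "rows" is a list of rows, each an object with "slide": the shift along the tool's x, y, z as a fraction of full scale, a list of three; "delta_rot": the turn, a rotation vector about the tool's x, y, z as a fraction of full scale, a list of three; "fingers": the opening, from -1 (shut) to 1 (fully open). In form: [{"slide": [x, y, z], "delta_rot": [rx, ry, rz], "fingers": fingers}, ...]. A call has 1 to 8 rows; each row shifts and turns the commanded pose from where the row before left it, along the tool's axes as they then stand; what a row does not reach is not made up. Full scale, the value 1, is 0.15 m for a shift and 0.08 rad for a turn. A row lasts 1/8 s, in which the tool goes at most 62.5 mm and 10.7 degrees, less where a joint would pass 70% of its speed; a pose out of reach is approached as far as the arm can. A call with a number of a shift or a turn outside -1 to 1 is refused whole. A call with a gripper value outside its range is refused whole. The fingers move at their own pace and stop on an object; "squeeze" is the grip in N (left out, the last holds). Time passes only in rows, so rows that do not move let the fingers close. It gives the time, the measured TCP pose, the force, the opening and the grip force at its end, in the units of the state.
- r.get_state(): the state, without advancing time (a new reading comes with each control period).
- r.capture(name): name is "side" or "top"; returns a dict with "image" (384x512x3 uint8, blue, green, red), "fx", "fy", "cx", "cy" (pixels), "R" (3x3) and "t" (3): a world point X has camera coordinates R X + t. Camera axes: x right, y down, z forward; pixel columns grow to the right and rows downward; lengths in m; the calibration is good to about 2 mm. A picture is of the moment at which its call begins. There is no depth.
- r.close_job(): hands the job in; it is judged then, once.
The state is a dict: "time_s": time; "joints": joint angles; "qd": joint speeds; "joint_torque": joint torques, N m; "tcp_pos": TCP position; "eef_rot": TCP orientation; "contact_force": force on the tool from outside, world axes, zero at the start; "moment": the same for the moment, N m; "gripper_width": finger opening in m; "gripper_force": force on a finger pad.
Only numpy, scipy, OpenCV 4.12 (cv2) and the standard library are available. Lean on these libraries where they do the work, as an engineer would, in place of code of your own. Each camera call takes 0.05 s, during which the arm holds its last target. There are 200 camera calls.

### The job

Release the laundry-supplies carousel by turning its lock knob clockwise until it clicks over, then turn the carousel by the bar handle on top until the jar with the ball on its lid stands right in front of the pointer. The carousel springs back when let go, so finish with the handle still gripped, holding it motionless there for the next person to use the jar. Keep all four jars standing in their pockets and leave the other things on the counter where they are.

Things in the scene. Friction and masses are not known exactly. Their poses are not given: they have to be found in the camera images.
- stand: fixed white base of the carousel: disc 330 mm across, 20 mm thick, with a 90 mm wide arm on its -y side for the lock (grey housing 80 x 90 mm, top 60 mm high, centred 212 mm from the axis). Origin: underside, on the carousel's vertical axis; z up. Its front is -x (towards the robot): a dark steel pointer post, 69 mm high, stands there 156 mm from the axis, just outside the turntable's rim.
- front_spot (a point): fixed point of the stand, 90 mm from the axis in front (stand -x), 47 mm high: where the centre of the jar must come, beside the pointer. The four jar pockets lie on the same 90 mm circle.
- carousel: turntable, aluminium disc 250 mm across, top 45 mm above the counter. Origin: on its vertical axis, 30 mm up. Turns to +-1.7 rad; a spring (about 0.12 N m/rad) pulls it home. Locked, a bolt between two rim lugs lets it turn only +-0.02. At home its axes match the stand's and its four jar pockets (16 mm rings) are 40 and 80 deg either side of the front; a carton and a peg cup are fixed at the back.
- handle_grip (a point): middle of the carousel's black bar handle on a column 26 mm across, turning with the turntable: 84 mm long (its x, along stand x at home), 16 mm wide (its y), 34 mm high. This point is its centre, on the carousel axis, 205 mm above the counter; everything around it is lower than 176 mm.
- lock_knob (a joint): angle of the lock knob, rad: 0 locked, grows clockwise from above, stop at 1.26. A spring detent resists with up to about 0.09 N m until 0.55, then carries it over the click to about 1.0, released; it stays where it is left beyond that. It draws the bolt out 16 mm per rad (13 mm frees the carousel).
- lock_knob_grip (a point): grip point of the lock knob, on its vertical axis, 97 mm above the counter, 212 mm from the carousel axis on the stand's -y side. The knob is a black bar 44 mm long (along stand x when locked), 14 mm wide, from 72 to 104 mm above the counter, on a flat disc 46 mm across. This point's axes turn with the knob, x along the bar.
- jar_ball: the jar to bring to the front, in any of the four pockets: white cylinder 48 mm across with a grey lid (51 mm across, top 97 mm above the underside), loose in its pocket (1.7 mm of play), 110 to 225 g; on the lid: a stalk and a grey ball 26 mm across, top 130 mm above the underside. Origin: centre of the underside.
- jar_flat: another jar of the carousel: white cylinder 48 mm across with a grey lid (51 mm across, top 97 mm above the underside), loose in its pocket (1.7 mm of play), 110 to 225 g; on the lid: nothing, it is flat. Origin: centre of the underside.
- jar_cone: another jar of the carousel: white cylinder 48 mm across with a grey lid (51 mm across, top 97 mm above the underside), loose in its pocket (1.7 mm of play), 110 to 225 g; on the lid: a grey cone spout 30 mm high. Origin: centre of the underside.
- jar_square: another jar of the carousel: white cylinder 48 mm across with a grey lid (51 mm across, top 97 mm above the underside), loose in its pocket (1.7 mm of play), 110 to 225 g; on the lid: a grey square block 30 by 30 by 20 mm. Origin: centre of the underside.
- scoop_cup: bystander: clear measuring cup, 60 mm across, 45 mm high, origin under its centre, near the front of the stand's lock arm
- token_stack: bystander: stack of brass tokens, 25 mm across, 24 mm high, origin under its centre, behind the stand's lock arm
- soap_bar: bystander: white soap bar, 80 by 50 by 25 mm, origin under its centre, front left of the stand
- lint_brush: bystander: wooden brush lying on the counter at the right, about 0.2 m long
- softener: bystander: white bottle 80 mm across, 200 mm high, origin under its centre, at the left
- bleach: bystander: grey bottle 74 mm across, 170 mm high, origin under its centre, at the left
Mind the look-alikes: they are no part of the job. What is shaped like the jar_cone but blue is not meant.

How it is judged:
By the outcome, as a careful person would: the job done as asked, in the order asked, and still so for the second after the job is handed in, while the arm keeps its last pose, push and grip.
It also fails if it takes over 48 s, if anything falls off the work surface, if the arm or the gripper's body presses on something with over 40 N, if the wrist force passes 120 N, or if a joint passes its speed limit or range.

## Working session

There is one attempt and no reset: what is moved stays moved. The work goes in short steps, Python scripts to look and compute and a tool call to move; the robot and the scene stay as the last step left them, time stands still between calls to the robot, and variables do not carry over. Pictures are saved under pics/ and viewed, at most 10 in all, crops included, and the job is handed in when it is done.

Besides the shell and the picture viewer there is one more tool, called after "Request:" in YAML: its name, and indented under it one key for each argument. play_rows: Moves the arm, as the interface text tells. Shift numbers are shares of 0.15 m and turn numbers shares of 0.08 rad, none past 1 either way. Its arguments: {"type":"object","properties":{"rows":{"type":"array"},"squeeze":{"type":"number"}},"required":["rows"]}

```bash
mkdir -p pics
python3 - <<'E'
from plant import r
import cv2,pickle
for n in ("top","side"):
    c=r.capture(n); cv2.imwrite(f"pics/{n}0.png",cv2.resize(c["image"],(800,600),interpolation=cv2.INTER_CUBIC)); pickle.dump(c,open(f"{n}0.pkl","wb"))
s=r.get_state(); print(s["time_s"],s["tcp_pos"],s["eef_rot"],s["gripper_width"])
E
```

```text
0.1 [ 0.20499355 -0.64267833  0.24451004] [ 1.79913814e+02 -9.07413105e-03 -1.62311504e+02] 0.08751074809472685
```

View pics/top0.png

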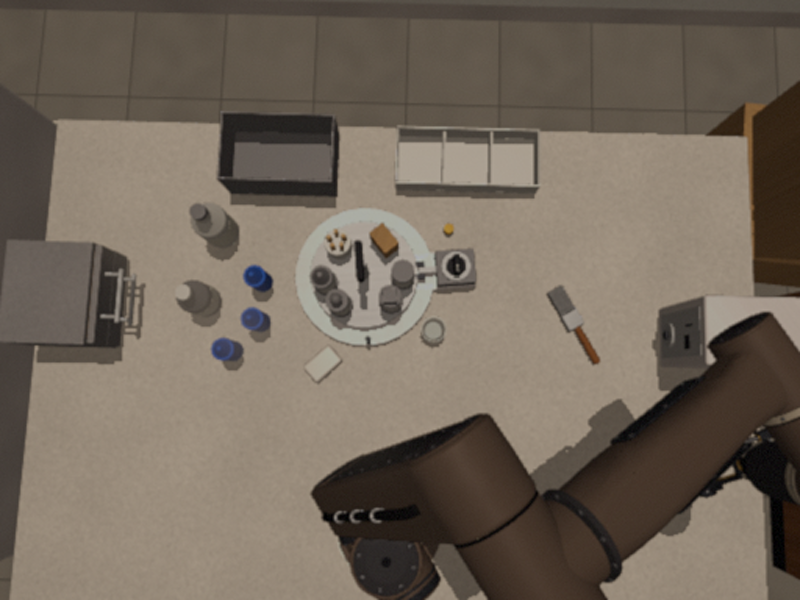

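View pics/side0.png

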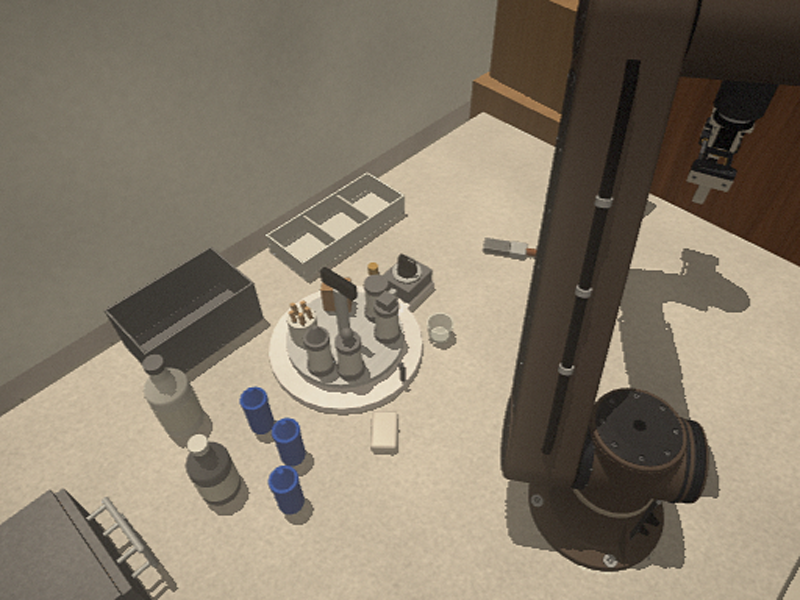

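The top picture shows the stand at about (365,277), the handle at (361,261), the knob at (457,265) and the pointer at (368,342). Four jars sit at (322,278), (338,302), (390,299) and (402,272). The blue look-alikes at (257,277), (255,318) and (227,349) are not part of the job. Ball jar candidates are the two left jars, so I'll check them in one crop.

Run:
```python
import cv2,pickle,numpy as np
a=pickle.load(open("top0.pkl","rb"));b=pickle.load(open("side0.pkl","rb"))
A=cv2.resize(a["image"][128:228,182:312],None,fx=5,fy=5,interpolation=cv2.INTER_CUBIC)
B=cv2.resize(b["image"][160:265,165:285],None,fx=5,fy=5,interpolation=cv2.INTER_CUBIC)
cv2.imwrite("pics/a.png",A);cv2.imwrite("pics/b.png",B)
for c in(a,b): print(c["fx"],c["cx"],c["cy"],np.round(c["R"],3).tolist(),c["t"])
```

```text
414.98348648386934 256.84240444054694 188.8428089875193 [[0.028, -1.0, -0.003], [-0.991, -0.028, -0.13], [0.13, 0.006, -0.992]] [-0.03054959  0.52826725  1.47199763]
388.83582202030914 253.7461488226604 193.50118113476853 [[-0.714, -0.7, -0.01], [-0.527, 0.546, -0.651], [0.462, -0.459, -0.759]] [0.35147488 0.35822319 1.08857484]
```

View pics/a.png

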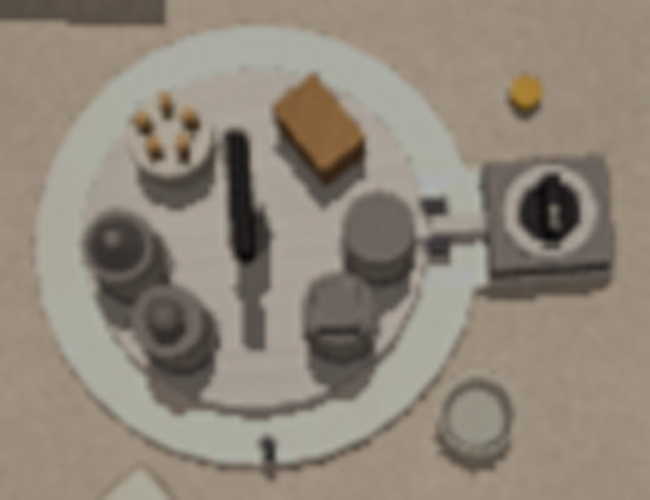

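View pics/b.png

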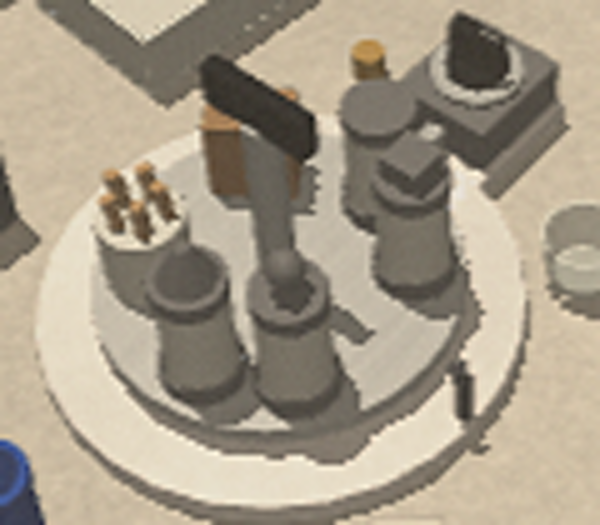

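The crops show a ball on a stalk on the front-left jar (top crop (165,320), side crop (285,270)). The jar behind it has the cone (top crop (110,245)), and the flat and square jars are on the right. So the ball jar is the +40° left pocket, and the carousel must turn 40° counter-clockwise. Next I'll fit the stand pose.

```bash
cat > h.py <<'E'
import numpy as np,pickle
def proj(c,X):
    p=np.asarray(X)@np.array(c["R"]).T+c["t"]; return np.stack([c["fx"]*p[...,0]/p[...,2]+c["cx"],c["fy"]*p[...,1]/p[...,2]+c["cy"]],-1)
def back(c,uv,z):
    R=np.array(c["R"]);C=-R.T@np.array(c["t"]);d=np.array([(uv[0]-c["cx"])/c["fx"],(uv[1]-c["cy"])/c["fy"],1])@R
    return C+d*(z-C[2])/d[2]
def orig(uv,o,s=5): return (np.array(uv)+.5)/s-.5+o
E
python3 - <<'E'
from h import *
from scipy.optimize import least_squares
a=pickle.load(open("top0.pkl","rb"));b=pickle.load(open("side0.pkl","rb"))
oa=(182,128);ob=(165,160)
rimA=[(36,247),(95,95),(258,25),(180,38),(350,45),(440,110),(50,180)]
rimB=[(36,310),(70,220),(525,280),(520,340),(130,165)]
L=[-np.r_[0,0,0]]
pts=[(a,oa,(236,130),(.042,0,.222)),(a,oa,(246,252),(-.042,0,.222)),
(a,oa,(550,210),(0,-.212,.074)),(a,oa,(266,440),(-.156,0,.069)),
(a,oa,(486,160),(.045,-.172,.06)),(a,oa,(606,155),(.045,-.252,.06)),(a,oa,(610,262),(-.045,-.252,.06)),(a,oa,(490,270),(-.045,-.172,.06)),
(b,ob,(462,366),(-.156,0,.069)),(b,ob,(555,68),(-.045,-.252,.06)),(b,ob,(490,137),(-.045,-.172,.06)),
(b,ob,(209,58),(.042,0,.222)),(b,ob,(312,125),(-.042,0,.222))]
def f(p):
    x,y,t=p;c,s=np.cos(t),np.sin(t);e=[]
    for cam,o,uv,m in pts:
        X=[x+c*m[0]-s*m[1],y+s*m[0]+c*m[1],m[2]]
        e+=list(proj(cam,X)-orig(uv,o))
    for cam,o,l in((a,oa,rimA),(b,ob,rimB)):
        for uv in l:
            X=back(cam,orig(uv,o),.02); e.append((np.hypot(X[0]-x,X[1]-y)-.165)*300)
    return np.array(e)
q=least_squares(f,[.65,0,0],loss="soft_l1");p=q.x
print(p,np.degrees(p[2]));e=f(p);print(e[:26].reshape(-1,2).round(1).tolist(),e[26:].round(1))
c,s=np.cos(p[2]),np.sin(p[2]);print("knob",p[0]+s*.212,p[1]-c*.212)
E
```

```text
[0.57506596 0.07287095 0.10163147] 5.82305411541457
[[-0.3, -0.3], [-0.6, 1.1], [0.1, -0.1], [0.4, 2.1], [0.5, -0.9], [-1.4, -1.5], [0.0, 1.7], [1.7, 1.8], [0.4, 0.5], [1.2, -0.3], [0.4, -0.9], [-0.9, -0.7], [-0.5, -1.3]] [-0.5  0.1 -0.   0.3 -0.2  0.8 -1.2 -0.3 -0.6 -0.4 -0.3 -1.3]
knob 0.5965747593859378 -0.13803512454469818
```

```bash
cat >> h.py <<'E'
def go(x,y,z,yaw):
    from plant import r
    from scipy.spatial.transform import Rotation as Q
    s=r.get_state();R=Q.from_euler("xyz",s["eef_rot"],degrees=True);T=Q.from_euler("xyz",[180,0,yaw],degrees=True)
    print("t",s["time_s"],"pos",np.round(s["tcp_pos"],4),"rot",np.round(s["eef_rot"],2),"j6",np.round(s["joints"][5],1),"w",round(s["gripper_width"],4),"F",np.round(s["contact_force"],1),"M",np.round(s["moment"],2))
    d=R.inv().apply(np.array([x,y,z])-s["tcp_pos"])
    print("slide total",np.round(d/.15,3),"rot total",np.round((R.inv()*T).as_rotvec()/.08,2))
E
python3 -c "
from h import *
go(.597,-.138,.245,-174.2)"
```

```text
t 0.1 pos [ 0.205  -0.6427  0.2445] rot [ 1.7991e+02 -1.0000e-02 -1.6231e+02] j6 -16.5 w 0.0875 F [-0.3  1.1  0.3] M [-0.04 -0.04 -0.01]
slide total [-3.512  2.411 -0.   ] rot total [ 0.02 -0.    2.59]
```

Request:
play_rows:
  rows:
    - {"slide": [-0.1,0.07,0],"delta_rot": [0,0,0],"fingers": 0.3}
    - {"slide": [-0.22,0.15,0],"delta_rot": [0,0,0],"fingers": 0.3}
    - {"slide": [-0.22,0.15,0],"delta_rot": [0,0,0],"fingers": 0.3}
    - {"slide": [-0.22,0.15,0],"delta_rot": [0,0,0],"fingers": 0.3}
    - {"slide": [-0.22,0.15,0],"delta_rot": [0,0,0],"fingers": 0.3}
    - {"slide": [-0.22,0.15,0],"delta_rot": [0,0,0],"fingers": 0.3}
    - {"slide": [-0.22,0.15,0],"delta_rot": [0,0,0],"fingers": 0.3}
    - {"slide": [-0.22,0.15,0],"delta_rot": [0,0,0],"fingers": 0.3}

```text
time_s: 1.1
tcp_pos: [0.3891, -0.4063, 0.2454]
eef_rot: [180.0, 0.0, -162.3]
contact_force: [-0.2, -0.0, -0.2]
gripper_width: 0.057
gripper_force: 0.0
```

Request:
play_rows:
  rows:
    - {"slide": [-0.22,0.15,0],"delta_rot": [0,0,0],"fingers": 0.3}
    - {"slide": [-0.22,0.15,0],"delta_rot": [0,0,0],"fingers": 0.3}
    - {"slide": [-0.22,0.15,0],"delta_rot": [0,0,0],"fingers": 0.3}
    - {"slide": [-0.22,0.15,0],"delta_rot": [0,0,0],"fingers": 0.3}
    - {"slide": [-0.22,0.15,0],"delta_rot": [0,0,0],"fingers": 0.3}
    - {"slide": [-0.22,0.15,0],"delta_rot": [0,0,0],"fingers": 0.3}
    - {"slide": [-0.22,0.15,0],"delta_rot": [0,0,0],"fingers": 0.3}
    - {"slide": [-0.22,0.15,0],"delta_rot": [0,0,0],"fingers": 0.3}

```text
time_s: 2.1
tcp_pos: [0.5855, -0.1546, 0.2453]
eef_rot: [180.0, 0.0, -162.3]
contact_force: [1.1, 0.3, 0.5]
gripper_width: 0.0571
gripper_force: 0.0
```

```bash
python3 -c "
from h import *
go(.597,-.138,.16,-174.2)"
```

```text
t 2.1 pos [ 0.5855 -0.1546  0.2453] rot [ 179.99    0.   -162.28] j6 -75.9 w 0.0571 F [1.1 0.3 0.5] M [-0.03 -0.06  0.  ]
slide total [-0.106  0.082  0.569] rot total [0.  0.  2.6]
```

Request:
play_rows:
  rows:
    - {"slide": [-0.04,0.03,0.15],"delta_rot": [0,0,0.87],"fingers": 0.3}
    - {"slide": [-0.04,0.03,0.2],"delta_rot": [0,0,0.87],"fingers": 0.3}
    - {"slide": [-0.026,0.022,0.219],"delta_rot": [0,0,0.86],"fingers": 0.3}
    - {"slide": [0,0,0],"delta_rot": [0,0,0],"fingers": 0.3}

```text
time_s: 2.6
tcp_pos: [0.5957, -0.1398, 0.1575]
eef_rot: [180.0, -0.3, -174.2]
contact_force: [-0.1, 0.1, 0.6]
gripper_width: 0.0569
gripper_force: 0.0
```

Run:
```python
from h import *
from plant import r
import cv2
go(.597,-.138,.104,-174.2)
P=[]
for n in("top","side"):
    c=r.capture(n);im=c["image"]
    u=proj(c,[.597,-.138,.11]);x,y=np.clip(u.astype(int)-[40,50],0,None)
    P.append(cv2.resize(im[y:y+100,x:x+80],(400,500),interpolation=cv2.INTER_CUBIC));print(n,x,y)
cv2.imwrite("pics/k1.png",np.hstack(P))
```

```text
t 2.6 pos [ 0.5957 -0.1398  0.1575] rot [ 179.96   -0.31 -174.17] j6 -89.2 w 0.0569 F [-0.1  0.1  0.6] M [-0.03  0.01  0.02]
slide total [-0.012  0.011  0.357] rot total [ 0.01 -0.07  0.01]
top 252 117
side 219 113
```

View pics/k1.png

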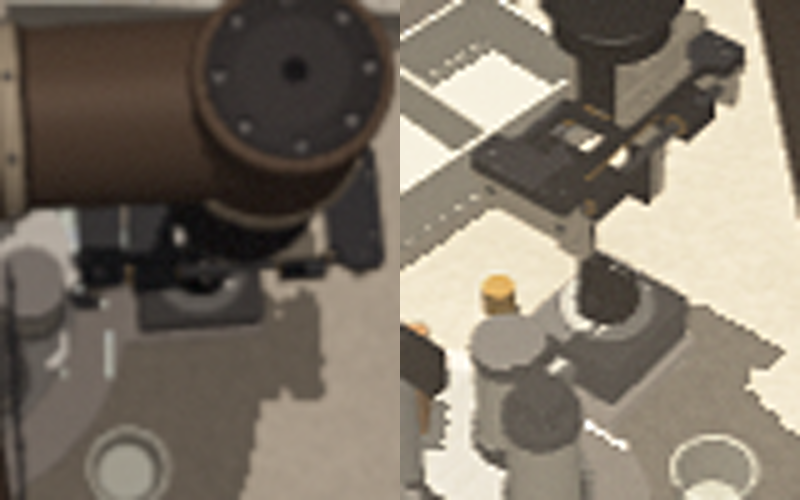

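The picture shows the fingers straddling above the knob (side panel, about (600,280)), with the gripper body clear of the flat jar. Lowering and closing gently.

Request:
play_rows:
  rows:
    - {"slide": [-0.006,0.006,0.1],"delta_rot": [0,-0.07,0],"fingers": 0.3}
    - {"slide": [-0.006,0.005,0.13],"delta_rot": [0,0,0],"fingers": 0.3}
    - {"slide": [0,0,0.12],"delta_rot": [0,0,0],"fingers": 0.3}
    - {"slide": [0,0,0],"delta_rot": [0,0,0],"fingers": 0.3}

```text
time_s: 3.2
tcp_pos: [0.5994, -0.139, 0.1081]
eef_rot: [-180.0, 0.3, -174.2]
contact_force: [-0.1, -0.5, 1.5]
gripper_width: 0.057
gripper_force: 0.0
```

Request:
play_rows:
  rows:
    - {"slide": [0,0,0],"delta_rot": [0,0,0],"fingers": -1}
    - {"slide": [0,0,0],"delta_rot": [0,0,0],"fingers": -1}
    - {"slide": [0,0,0],"delta_rot": [0,0,0],"fingers": -1}
    - {"slide": [0,0,0],"delta_rot": [0,0,0],"fingers": -1}
    - {"slide": [0,0,0],"delta_rot": [0,0,0],"fingers": -1}
  squeeze: 8

```text
time_s: 3.82
tcp_pos: [0.5994, -0.1371, 0.1077]
eef_rot: [179.9, 0.4, -174.3]
contact_force: [-4.0, 14.5, 6.2]
gripper_width: 0.0157
gripper_force: 8.0
```

```bash
python3 -c "
from h import *
go(.597,-.138,.104,-174.2)"
```

```text
t 3.825 pos [ 0.5994 -0.1371  0.1077] rot [ 179.86    0.36 -174.25] j6 -89.3 w 0.0157 F [-4.  14.5  6.2] M [ 5.97  1.29 -0.08]
slide total [ 0.017 -0.004  0.025] rot total [ 0.03  0.08 -0.01]
```

Request:
play_rows:
  rows:
    - {"slide": [0.004,0.013,0],"delta_rot": [0,0,0],"fingers": -1}
    - {"slide": [0,0,0],"delta_rot": [0,0,0],"fingers": -1}
    - {"slide": [0,0,0],"delta_rot": [0,0,0],"fingers": -1}

```text
time_s: 4.2
tcp_pos: [0.5992, -0.1358, 0.1078]
eef_rot: [179.9, 0.4, -174.2]
contact_force: [0.1, 8.3, 2.4]
gripper_width: 0.0137
gripper_force: 8.0
```

```bash
python3 -c "
from h import *
go(.597,-.138,.104,-174.2)"
```

```text
t 4.2 pos [ 0.5992 -0.1358  0.1078] rot [ 179.94    0.4  -174.21] j6 -89.5 w 0.0137 F [0.1 8.3 2.4] M [ 2.91  0.03 -0.01]
slide total [ 0.017 -0.013  0.025] rot total [ 0.01  0.09 -0.  ]
```

Request:
play_rows:
  rows:
    - {"slide": [0,0.009,0],"delta_rot": [0,0,0],"fingers": -1}
    - {"slide": [0,0,0],"delta_rot": [0,0,0],"fingers": -1}
    - {"slide": [0,0,0],"delta_rot": [0,0,0],"fingers": -1}
  squeeze: 25

```text
time_s: 4.58
tcp_pos: [0.5992, -0.1357, 0.1078]
eef_rot: [-180.0, 0.4, -174.2]
contact_force: [2.5, 2.2, -0.0]
gripper_width: 0.0137
gripper_force: 25.0
```

```bash
python3 -c "
from h import *
go(.597,-.138,.104,-174.2)"
```

```text
t 4.575 pos [ 0.5992 -0.1357  0.1078] rot [-179.99    0.39 -174.22] j6 -89.7 w 0.0137 F [ 2.5  2.2 -0. ] M [ 0.75 -0.99 -0.05]
slide total [ 0.016 -0.014  0.025] rot total [-0.    0.09 -0.  ]
```

Request:
play_rows:
  rows:
    - {"slide": [0,0,0],"delta_rot": [0,0,1],"fingers": -1}
    - {"slide": [0,0,0],"delta_rot": [0,0,1],"fingers": -1}
    - {"slide": [0,0,0],"delta_rot": [0,0,1],"fingers": -1}
    - {"slide": [0,0,0],"delta_rot": [0,0,1],"fingers": -1}
    - {"slide": [0,0,0],"delta_rot": [0,0,1],"fingers": -1}
    - {"slide": [0,0,0],"delta_rot": [0,0,1],"fingers": -1}
    - {"slide": [0,0,0],"delta_rot": [0,0,0],"fingers": -1}

```text
time_s: 5.45
tcp_pos: [0.5989, -0.137, 0.1078]
eef_rot: [179.9, 0.3, 158.2]
contact_force: [2.8, -4.3, -0.8]
gripper_width: 0.0137
gripper_force: 25.0
```

```bash
python3 -c "
from h import *
go(.597,-.1357,.108,-240)"
```

```text
t 5.45 pos [ 0.5989 -0.137   0.1078] rot [179.92   0.35 158.2 ] j6 -117.2 w 0.0137 F [ 2.8 -4.3 -0.8] M [-1.93 -1.17  0.03]
slide total [ 0.015  0.003 -0.001] rot total [0.04 0.07 8.34]
```

Request:
play_rows:
  rows:
    - {"slide": [0,0,0],"delta_rot": [0,0,1],"fingers": -1}
    - {"slide": [0,0,0],"delta_rot": [0,0,1],"fingers": -1}
    - {"slide": [0,0,0],"delta_rot": [0,0,1],"fingers": -1}
    - {"slide": [0,0,0],"delta_rot": [0,0,1],"fingers": -1}
    - {"slide": [0,0,0],"delta_rot": [0,0,1],"fingers": -1}
    - {"slide": [0,0,0],"delta_rot": [0,0,1],"fingers": -1}
    - {"slide": [0,0,0],"delta_rot": [0,0,1],"fingers": -1}
    - {"slide": [0,0,0],"delta_rot": [0,0,0.7],"fingers": -1}

```text
time_s: 6.45
tcp_pos: [0.5978, -0.1383, 0.1078]
eef_rot: [179.9, 0.2, 122.8]
contact_force: [-0.1, -11.3, 2.2]
gripper_width: 0.0135
gripper_force: 25.0
```

Request:
play_rows:
  rows:
    - {"slide": [0,0,0],"delta_rot": [0,0,0],"fingers": -1}
    - {"slide": [0,0,0],"delta_rot": [0,0,0],"fingers": -1}

```text
time_s: 6.7
tcp_pos: [0.5978, -0.1383, 0.1078]
eef_rot: [179.9, 0.2, 123.0]
contact_force: [-0.0, -9.7, 0.9]
gripper_width: 0.0136
gripper_force: 25.0
```

```bash
python3 -c "
from h import *
go(.597,-.1357,.108,-240)"
```

```text
t 6.7 pos [ 0.5978 -0.1383  0.1078] rot [179.89   0.24 122.96] j6 -152.5 w 0.0136 F [-0.  -9.7  0.9] M [-4.21 -0.16  0.  ]
slide total [ 0.017  0.005 -0.002] rot total [0.03 0.05 0.65]
```

Request:
play_rows:
  rows:
    - {"slide": [0,0,0],"delta_rot": [0,0,0],"fingers": 0.1}
    - {"slide": [0,0,0],"delta_rot": [0,0,0],"fingers": 0.1}
    - {"slide": [0,0,0],"delta_rot": [0,0,0],"fingers": 0.1}
    - {"slide": [0,0,-0.1],"delta_rot": [0,0,0],"fingers": 0.1}
    - {"slide": [0,0,-0.3],"delta_rot": [0,0,0],"fingers": 0.1}
    - {"slide": [0,0,-0.3],"delta_rot": [0,0,0],"fingers": 0.1}
    - {"slide": [0,0,-0.3],"delta_rot": [0,0,0],"fingers": 0.1}
    - {"slide": [0,0,-0.1],"delta_rot": [0,0,-0.5],"fingers": 0.1}

```text
time_s: 7.7
tcp_pos: [0.5988, -0.1358, 0.2775]
eef_rot: [179.4, 0.4, 125.3]
contact_force: [-0.7, 0.8, -0.3]
gripper_width: 0.0481
gripper_force: 0.0
```

Request:
play_rows:
  rows:
    - {"slide": [0,0,0],"delta_rot": [0,0,-1],"fingers": 0.1}
    - {"slide": [0,0,0],"delta_rot": [0,0,-1],"fingers": 0.1}
    - {"slide": [0,0,0],"delta_rot": [0,0,-1],"fingers": 0.1}
    - {"slide": [0,0,0],"delta_rot": [0,0,-1],"fingers": 0.1}
    - {"slide": [0,0,0],"delta_rot": [0,0,-1],"fingers": 0.1}
    - {"slide": [0,0,0],"delta_rot": [0,0,-1],"fingers": 0.1}
    - {"slide": [0,0,0],"delta_rot": [0,0,-1],"fingers": 0.1}
    - {"slide": [0,0,0],"delta_rot": [0,0,-1],"fingers": 0.1}

```text
time_s: 8.7
tcp_pos: [0.5976, -0.1356, 0.2738]
eef_rot: [179.9, 0.4, 162.1]
contact_force: [0.1, -0.6, -1.1]
gripper_width: 0.0483
gripper_force: 0.0
```

Request:
play_rows:
  rows:
    - {"slide": [0,0,0],"delta_rot": [0,0,-1],"fingers": 0.1}
    - {"slide": [0,0,0],"delta_rot": [0,0,-1],"fingers": 0.1}
    - {"slide": [0,0,0],"delta_rot": [0,0,-1],"fingers": 0.1}
    - {"slide": [0,0,0],"delta_rot": [0,0,-1],"fingers": 0.1}
    - {"slide": [0,0,0],"delta_rot": [0,0,-1],"fingers": 0.1}
    - {"slide": [0,0,0],"delta_rot": [0,0,-0.2],"fingers": 0.1}
    - {"slide": [0,0,0],"delta_rot": [0,0,0],"fingers": 0.1}

```text
time_s: 9.57
tcp_pos: [0.5976, -0.1357, 0.2731]
eef_rot: [-180.0, 0.4, -174.3]
contact_force: [0.3, -0.6, -0.6]
gripper_width: 0.0482
gripper_force: 0.0
```

Run:
```python
from h import *
from plant import r
import cv2
go(.5755,.0755,.275,-174.2)
c=r.capture("side");cv2.imwrite("pics/k2.png",cv2.resize(c["image"][130:270,150:310],(800,600),interpolation=cv2.INTER_CUBIC)[:, :])
```

```text
t 9.575 pos [ 0.5976 -0.1357  0.2731] rot [-180.      0.36 -174.29] j6 -89.7 w 0.0482 F [ 0.3 -0.6 -0.6] M [-0.04  0.03  0.02]
slide total [ 0.007  1.416 -0.012] rot total [-0.    0.08 -0.02]
```

View pics/k2.png

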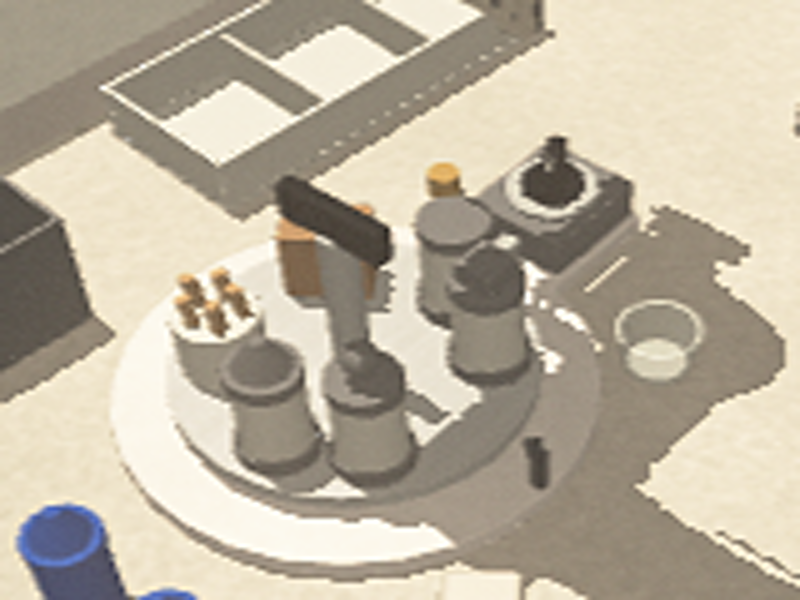

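The knob bar has turned about 60° and is over the click (crop (555,170)), and all four jars are standing. Moving to the handle.

Request:
play_rows:
  rows:
    - {"slide": [0.007,0.15,0],"delta_rot": [0,0.08,0],"fingers": 0.1}
    - {"slide": [0,0.27,0],"delta_rot": [0,0,0],"fingers": 0.1}
    - {"slide": [0,0.27,0],"delta_rot": [0,0,0],"fingers": 0.1}
    - {"slide": [0,0.27,0],"delta_rot": [0,0,0],"fingers": 0.1}
    - {"slide": [0,0.27,0],"delta_rot": [0,0,0],"fingers": 0.1}
    - {"slide": [0,0.186,0],"delta_rot": [0,0,0],"fingers": 0.1}
    - {"slide": [0,0,0],"delta_rot": [0,0,0],"fingers": 0.1}

```text
time_s: 10.5
tcp_pos: [0.575, 0.0772, 0.2726]
eef_rot: [180.0, -0.0, -174.1]
contact_force: [0.1, -0.6, -1.0]
gripper_width: 0.0484
gripper_force: 0.0
```

Run:
```python
from h import *
go(.576,.075,.206,-174.2)
```

```text
t 10.5 pos [0.575  0.0772 0.2726] rot [ 1.7999e+02 -4.0000e-02 -1.7413e+02] j6 -111.1 w 0.0484 F [ 0.1 -0.6 -1. ] M [-0.02 -0.01  0.01]
slide total [-0.005 -0.015  0.444] rot total [ 0.   -0.01  0.01]
```

Request:
play_rows:
  rows:
    - {"slide": [-0.005,-0.015,0.12],"delta_rot": [0,0,0],"fingers": 0.1}
    - {"slide": [0,0,0.16],"delta_rot": [0,0,0],"fingers": 0.1}
    - {"slide": [0,0,0.16],"delta_rot": [0,0,0],"fingers": 0.1}
    - {"slide": [0,0,0],"delta_rot": [0,0,0],"fingers": 0.1}

```text
time_s: 11.0
tcp_pos: [0.5751, 0.0722, 0.2049]
eef_rot: [-179.9, -0.3, -174.3]
contact_force: [-0.4, 0.1, 0.0]
gripper_width: 0.0486
gripper_force: 0.0
```

Request:
play_rows:
  rows:
    - {"slide": [0,0,0],"delta_rot": [0,0,0],"fingers": -1}
    - {"slide": [0,0,0],"delta_rot": [0,0,0],"fingers": -1}
    - {"slide": [0,0,0],"delta_rot": [0,0,0],"fingers": -1}
    - {"slide": [0,0,0],"delta_rot": [0,0,0],"fingers": -1}
    - {"slide": [0,0,0],"delta_rot": [0,0,0],"fingers": -1}
  squeeze: 8

```text
time_s: 11.62
tcp_pos: [0.5765, 0.075, 0.2075]
eef_rot: [179.9, 0.1, -174.2]
contact_force: [-0.9, 7.0, 2.9]
gripper_width: 0.025
gripper_force: 8.0
```

Run:
```python
from h import *
go(.576,.075,.206,-174.2)
```

```text
t 11.625 pos [0.5765 0.075  0.2075] rot [ 1.7985e+02  8.0000e-02 -1.7420e+02] j6 -110.7 w 0.025 F [-0.9  7.   2.9] M [2.57 0.8  0.  ]
slide total [0.004 0.    0.01 ] rot total [0.03 0.02 0.  ]
```

Request:
play_rows:
  rows:
    - {"slide": [0,0.014,0],"delta_rot": [0,0,0],"fingers": -1}
    - {"slide": [0,0,0],"delta_rot": [0,0,0],"fingers": -1}
    - {"slide": [0,0,0],"delta_rot": [0,0,0],"fingers": -1}

```text
time_s: 12.0
tcp_pos: [0.5765, 0.0753, 0.2074]
eef_rot: [-180.0, 0.0, -174.2]
contact_force: [-0.6, -2.4, 5.8]
gripper_width: 0.0253
gripper_force: 8.0
```

Run:
```python
from h import *
go(.576,.075,.206,-174.2)
```

```text
t 12.0 pos [0.5765 0.0753 0.2074] rot [-1.7999e+02  4.0000e-02 -1.7422e+02] j6 -110.9 w 0.0253 F [-0.6 -2.4  5.8] M [-0.35 -0.12  0.  ]
slide total [ 0.003 -0.001  0.009] rot total [-0.    0.01 -0.  ]
```

The opening of 25 mm means the tips are on the round column, not the bar. I'll open, raise 10 mm and grip again.

Request:
play_rows:
  rows:
    - {"slide": [0,0,0],"delta_rot": [0,0,0],"fingers": -0.1}
    - {"slide": [0,0,0],"delta_rot": [0,0,0],"fingers": -0.1}
    - {"slide": [0,0,-0.07],"delta_rot": [0,0,0],"fingers": -0.1}
    - {"slide": [0,0,0],"delta_rot": [0,0,0],"fingers": -0.1}

```text
time_s: 12.5
tcp_pos: [0.5765, 0.0756, 0.2181]
eef_rot: [180.0, 0.0, -174.2]
contact_force: [1.5, 0.5, -1.1]
gripper_width: 0.0393
gripper_force: 0.0
```

Request:
play_rows:
  rows:
    - {"slide": [0,0,0],"delta_rot": [0,0,0],"fingers": -1}
    - {"slide": [0,0,0],"delta_rot": [0,0,0],"fingers": -1}
    - {"slide": [0,0,0],"delta_rot": [0,0,0],"fingers": -1}
    - {"slide": [0,0,0],"delta_rot": [0,0,0],"fingers": -1}

```text
time_s: 13.0
tcp_pos: [0.5758, 0.0752, 0.2168]
eef_rot: [-180.0, -0.1, -174.2]
contact_force: [0.4, -0.5, -0.2]
gripper_width: 0.016
gripper_force: 8.0
```

Run:
```python
from h import *
go(.576,.075,.206,-174.2)
```

```text
t 13.0 pos [0.5758 0.0752 0.2168] rot [-1.7998e+02 -7.0000e-02 -1.7423e+02] j6 -110.9 w 0.016 F [ 0.4 -0.5 -0.2] M [-0.39 -0.11 -0.03]
slide total [-0.001 -0.001  0.072] rot total [-0.   -0.01 -0.01]
```

Request:
play_rows:
  rows:
    - {"slide": [0,0,0],"delta_rot": [0,0,0],"fingers": -1}
    - {"slide": [0,0,0],"delta_rot": [0,0,0],"fingers": -1}
    - {"slide": [0,0,0],"delta_rot": [0,0,-0.2],"fingers": -1}
    - {"slide": [0,0,0],"delta_rot": [0,0,-0.5],"fingers": -1}
    - {"slide": [0,0,0],"delta_rot": [0,0,-0.6],"fingers": -1}
    - {"slide": [0,0,0],"delta_rot": [0,0,-0.6],"fingers": -1}
    - {"slide": [0,0,0],"delta_rot": [0,0,-0.6],"fingers": -1}
    - {"slide": [0,0,0],"delta_rot": [0,0,-0.3],"fingers": -1}
  squeeze: 45

```text
time_s: 14.0
tcp_pos: [0.5758, 0.0754, 0.2169]
eef_rot: [180.0, -0.1, -161.3]
contact_force: [0.2, -1.6, -1.9]
gripper_width: 0.0157
gripper_force: 45.0
```

Run:
```python
from h import *
go(.576,.075,.217,-134.2)
```

```text
t 14.0 pos [0.5758 0.0754 0.2169] rot [ 1.7999e+02 -7.0000e-02 -1.6132e+02] j6 -98.0 w 0.0157 F [ 0.2 -1.6 -1.9] M [-0.57 -0.17 -0.08]
slide total [-0.001 -0.003 -0.001] rot total [ 0.01 -0.01 -5.92]
```

Request:
play_rows:
  rows:
    - {"slide": [0,0,0],"delta_rot": [0,0,-0.6],"fingers": -1}
    - {"slide": [0,0,0],"delta_rot": [0,0,-0.8],"fingers": -1}
    - {"slide": [0,0,0],"delta_rot": [0,0,-0.8],"fingers": -1}
    - {"slide": [0,0,0],"delta_rot": [0,0,-0.8],"fingers": -1}
    - {"slide": [0,0,0],"delta_rot": [0,0,-0.8],"fingers": -1}
    - {"slide": [0,0,0],"delta_rot": [0,0,-0.8],"fingers": -1}
    - {"slide": [0,0,0],"delta_rot": [0,0,-0.6],"fingers": -1}
    - {"slide": [0,0,0],"delta_rot": [0,0,-0.4],"fingers": -1}

```text
time_s: 15.0
tcp_pos: [0.5757, 0.0756, 0.2168]
eef_rot: [179.9, -0.0, -135.7]
contact_force: [-0.0, -0.1, -1.2]
gripper_width: 0.0155
gripper_force: 45.0
```

Request:
play_rows:
  rows:
    - {"slide": [0,0,0],"delta_rot": [0,0,-0.2],"fingers": -1}
    - {"slide": [0,0,0],"delta_rot": [0,0,0],"fingers": -1}
    - {"slide": [0,0,0],"delta_rot": [0,0,0],"fingers": -1}

```text
time_s: 15.38
tcp_pos: [0.5757, 0.0755, 0.2168]
eef_rot: [179.9, -0.1, -134.8]
contact_force: [-1.2, 1.0, -1.5]
gripper_width: 0.0153
gripper_force: 45.0
```

Run:
```python
from h import *
from plant import r
import cv2
go(.576,.075,.217,-134.2)
P=[]
t=np.radians(5.8);X=np.array([.576,.0752,0])
for n in("top","side"):
    c=r.capture(n);pickle.dump(c,open(n+"1.pkl","wb"));im=c["image"]
    f=lambda d,z:X+[-d*np.cos(t),-d*np.sin(t),z]
    u=proj(c,f(.11,.09));x,y=u.astype(int)-[28,42]
    I=cv2.resize(im[y:y+84,x:x+56],(400,600),interpolation=cv2.INTER_CUBIC)
    k=400/56
    for nm,pt in(("jarlid",f(.09,.144)),("balltop",f(.09,.177)),("ptr",f(.156,.069)),("jarbot",f(.09,.047))):
        v=(proj(c,pt)-[x,y]+.5)*k-.5;print(n,nm,v.round())
        if nm in("balltop","ptr"): cv2.circle(I,tuple(int(a) for a in v),3,(0,0,255),1)
    P.append(I)
cv2.imwrite("pics/f1.png",np.hstack(P))
```

```text
t 15.375 pos [0.5757 0.0755 0.2168] rot [ 1.7994e+02 -5.0000e-02 -1.3483e+02] j6 -71.6 w 0.0153 F [-1.2  1.  -1.5] M [ 0.44  0.73 -0.05]
slide total [ 0.001 -0.004 -0.001] rot total [ 0.01 -0.01 -0.14]
top jarlid [196. 256.]
top balltop [192. 248.]
top ptr [214. 406.]
top jarbot [208. 278.]
side jarlid [170. 204.]
side balltop [167. 155.]
side ptr [293. 386.]
side jarbot [178. 339.]
```

View pics/f1.png

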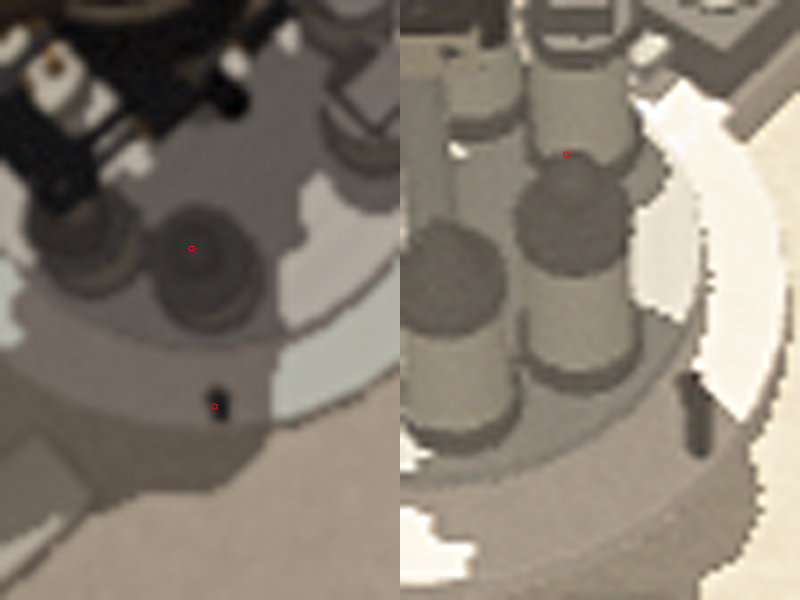

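Run:
```python
from h import *
import cv2
P=[]
t=np.radians(5.8);X=np.array([.5754,.0752,0]);a=np.linspace(0,2*np.pi,60)
f=lambda d,z,rr=0:X+np.c_[-d*np.cos(t)+rr*np.cos(a),-d*np.sin(t)+rr*np.sin(a),0*a+z]
for n in("top","side"):
    c=pickle.load(open(n+"1.pkl","rb"));im=c["image"]
    x,y=proj(c,f(.12,.1)[0]).astype(int)-[17,25]
    k=400/34
    I=cv2.resize(im[y:y+50,x:x+34],None,fx=k,fy=k,interpolation=cv2.INTER_CUBIC)
    I=np.clip((I/255.)**.6*330-50,0,255).astype(np.uint8)
    for d,z,rr,col in((.09,.144,.0255,(0,0,255)),(.09,.164,.013,(0,255,0)),(.156,.069,.004,(255,0,0)),(0.,.045,.125,(255,255,0)),(0,.02,.165,(255,0,255))):
        v=(proj(c,f(d,z,rr))-[x,y]+.5)*k-.5
        cv2.polylines(I,[v.astype(np.int32)],True,col,1)
    P.append(I)
cv2.imwrite("pics/f2.png",np.hstack(P)[:600])
```

```text
(no output)
```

View pics/f2.png

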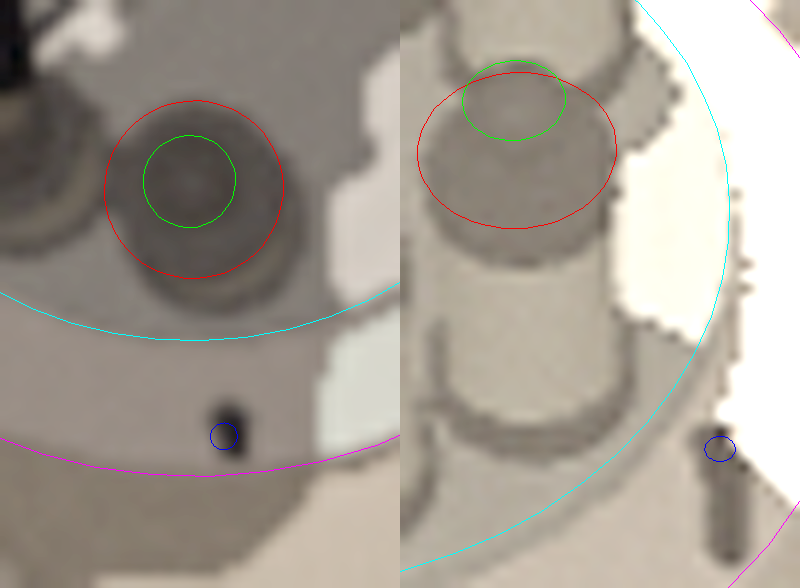

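The overlay shows the ball jar's lid on the model circle for the front spot to within 1–2 mm (top panel (205,190) against (194,189)). The pointer shows the same small sideways calibration shift. I'll trim the last half degree and settle.

Request:
play_rows:
  rows:
    - {"slide": [0,0,0],"delta_rot": [0,0,-0.1],"fingers": -1}
    - {"slide": [0,0,0],"delta_rot": [0,0,0],"fingers": -1}
    - {"slide": [0,0,0],"delta_rot": [0,0,0],"fingers": -1}
    - {"slide": [0,0,0],"delta_rot": [0,0,0],"fingers": -1}
    - {"slide": [0,0,0],"delta_rot": [0,0,0],"fingers": -1}
    - {"slide": [0,0,0],"delta_rot": [0,0,0],"fingers": -1}

```text
time_s: 16.23
tcp_pos: [0.5757, 0.0755, 0.2169]
eef_rot: [179.9, -0.0, -134.3]
contact_force: [-4.5, 4.6, -1.9]
gripper_width: 0.0155
gripper_force: 45.0
```

Run:
```python
from h import *
from plant import r
import cv2
go(.576,.075,.217,-134.2)
print(np.round(r.get_state()["qd"],2))
P=[]
for n in("top","side"):
    im=r.capture(n)["image"]; P.append(cv2.resize(im[110:250,150:330] if n=="top" else im[120:275,130:330],(400,310),interpolation=cv2.INTER_CUBIC))
cv2.imwrite("pics/f3.png",np.hstack(P))
```

```text
t 16.225 pos [0.5757 0.0755 0.2169] rot [ 1.7995e+02 -4.0000e-02 -1.3435e+02] j6 -71.1 w 0.0155 F [-4.5  4.6 -1.9] M [ 1.18  1.37 -0.1 ]
slide total [ 0.001 -0.004 -0.001] rot total [ 0.01 -0.01 -0.03]
[-0.02  0.06  0.03 -0.12  0.02 -0.04]
```

View pics/f3.png

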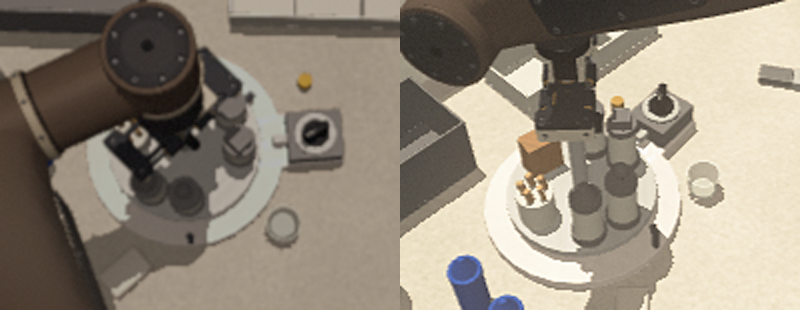

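The ball jar stands at the pointer (top panel (187,195), pointer (190,238)). The knob is over at (318,132), all jars are upright, and the handle is gripped and still.

```bash
python3 -c "
from plant import r
print(r.close_job())"
```

```text
the job is handed in; nothing more can be done
None
```

I handed the job in at about 16 s: the lock knob is turned about 63° clockwise and past its click, the ball jar stands at the pointer to within about 2 mm by the camera, the handle is held still at 45 N, and all four jars are upright.

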